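# Move the battery pack from its charger to the edge burnisher

### The arm

A 6-joint arm with a two-finger parallel gripper is mounted at the origin on the work surface. World frame = base frame: x ahead of the robot, y to its left, z up, the work surface at z = 0. Lengths are in m, angles in rad, forces in N, time in s.
With the tool pointing down it reaches from about 0.25 to 0.775 m from the base axis. Payload 4 kg.
Tool frame: the origin (TCP) lies at the very end of the fingers, on their centre line; the grasp point (between the pads) lies 19 mm behind it; x points along the fingers, y is the direction in which the jaws open and shut, and the axes are right-handed (so a half turn about x gives the same grasp; the last joint's range is limited). The gripper opens to 94 mm and grips with 3 to 60 N. Pads are 16 mm wide; open, the fingers measure 119 mm over their backs; the gripper's body (75 mm by 177 mm) begins 78 mm behind the grasp point.
Start: joints at [1.066, 0.087, 1.371, -0, 1.684, -0.103], TCP at [0.215, 0.506, 0.206] pointing down, gripper open.
Joint ranges: [-3.1, 3.1], [-0.76, 2.03], [0.27, 2.55], [-1.08, 4.22], [0.17, 2.65], [-2.57, 2.57]. Speed limits (rad/s): [2.79, 2.79, 3.14, 3.14, 3.14, 3.14].

### API

Orientations are given as [roll, pitch, yaw] about the fixed x, y, z axes, in that order (R = Rz(yaw) Ry(pitch) Rx(roll)).
In Python, from bench import robot gives the robot as it stands.
- The arm moves only by the tool carry_out, never from a script. Its argument "targets" is a list of rows, each a list of 5 numbers: the closure, from 0 (fully open) to 1 (shut), then the shift along the tool's x, y, z in cm, then the turn about the tool's x in degrees. In form: [[fingers, tx, ty, tz, turn], ...]. A call has 1 to 20 rows; each row shifts and turns the commanded pose from where the row before left it, along the tool's axes as they then stand; what a row does not reach is not made up. A row lasts 1/10 s, in which the tool goes at most 50 mm and 8.59 degrees, less where a joint would pass 70% of its speed; a pose out of reach is approached as far as the arm can. A call is refused whole if a number of a shift passes 5 or a number of a turn 8.59, either way. A call with a gripper value outside its range is refused whole. The fingers move at their own pace and stop on an object; the grip force is fixed at half the most. Time passes only in rows, so rows that do not move let the fingers close. It gives the time, the measured TCP pose, the force and the opening at its end, in the units of the state.
- robot.get_obs(): the state, without advancing time (a new reading comes with each control period).
- robot.snapshot(name): name is "scene" or "top"; returns a dict with "image" (384x512x3 uint8, red, green, blue), "camera_matrix" (3x3 intrinsics, pixels), "pose" (4x4, takes a point from camera to world coordinates). Camera axes: x right, y up, looking along -z (the intrinsics and any distortion apply to the point x, -y, -z); pixel columns grow to the right and rows downward; lengths in m; the calibration is good to about 2 mm. A picture is of the moment at which its call begins. There is no depth.
- robot.close_job(): hands the job in, once; it reports no verdict.
The state is a dict: "time": time; "joint_positions": joint angles; "qvel": joint speeds; "joint_torque": joint torques, N m; "tool_pos": TCP position; "ee_rot": TCP orientation; "wrist_force": force on the tool from outside, world axes, zero at the start; "wrist_torque": the same for the moment, N m; "width": finger opening in m.
Only numpy, scipy, OpenCV 4.12 (cv2) and the standard library are available. Lean on these libraries where they do the work, as an engineer would, in place of code of your own. Each camera call takes 0.05 s, during which the arm holds its last target. There are 200 camera calls.

### The job

Take the charged battery pack out of its charger by pressing the charger's release button, which lets the pack spring free, and slide it out of the rails. Then slide it into the rails of the edge burnisher, the same way round, until the catch clicks and holds it, and let go. Ease it home gently: do not ram it against the end stop or wrench it in either rail, and leave the glue bottle, the hammer and the tub alone.

Things in the scene. Friction and masses are not known exactly. Their poses are not given: they have to be found in the camera images.
- pack_mid (a point): Centre of the loose black battery pack (about 0.3 kg), half-way up: 26 mm above its underside. Body 88 long (x) x 48 wide (y) x 52 high overall; the lowest 8 mm is a wider foot, 88 x 62. Grip the rubber-sided body across y, above the walls of the rails. +x points to the nose, which goes into the rails first. A catch hooks behind a block under the nose. Starts latched in the charger.
- charger: Grey plastic rail dock fixed on the bench, 200 x 86 mm. Origin at bench level, +x is the way the pack slides in, z up. Floor 14 mm above the bench, from x = -115 mm inward. Funnel walls from x = -102 narrow to straight walls 66 mm apart, x = -65 to +36, all 15 mm high above the floor. Lips at x = -30 to +30 overhang the pack's foot, 2 mm above it: the pack leaves only by sliding to -x.
- charger_home (a point): Where pack_mid is with the pack latched in the charger (axes as charger; 40 mm above the bench). When the button is pressed a spring ejector (5 to 7 N) pushes the pack 22 to 32 mm towards -x, where it stays in the rails, free to be slid out: clear of the lips once pack_mid is 55 mm out from here, of all walls once 130 mm out. Behind the pack is a housing 28 mm above the floor.
- charger_button (a point): Top centre of the charger's release button: round, steel, 24 mm across, on the end housing behind the pack, standing 9 mm proud. It travels 7.5 mm straight down; press 6 mm or more. Its spring takes 2 to 4.5 N, up to about 8 N while the catch is loaded, then it meets a hard end. It springs back up when released.
- charger_mouth (a point): Middle of the open entry end of the charger's sliding floor, on the floor's surface (14 mm above the bench), 93.5 mm out from charger_home; axes as charger.
- burnisher: Edge burnisher fixed on the bench: the same rail dock as the charger (same origin, axes and sizes), painted grey, with a green motor and grooved wooden mandrel behind it, x = +83 to +198 mm, 96 mm high, up to 90 mm to either side. Its seat (end stop, ejector and catch together) was set by hand up to 8 mm farther in or out than the charger's; how far is not given and must be felt.
- burnisher_home (a point): Where pack_mid would be, latched in the burnisher, with its seat at mid-setting: the true place is up to 8 mm farther in or out along x (axes as burnisher), the hard stop 1.5 mm past it. The ejector resists the last 26 mm with 5 to 7 N; passing the catch takes 8 to 14 N in all; at the stop it climbs steeply. A pack not past the catch is driven back 20 mm or more when let go.
- burnisher_mouth (a point): Middle of the open entry end of the burnisher's sliding floor, on the floor's surface (14 mm above the bench), 93.5 mm out from burnisher_home; axes as burnisher. The pack can be set down here with its nose inside the funnel and slid in along +x.
- pack: The same battery pack; origin at the centre of its underside, axes as pack_mid.
- glue: Clear glue bottle with a nozzle, 56 mm across, 157 mm high, loose, origin under its centre. Leave alone.
- hammer: Hammer lying on the bench, 270 mm long, loose. Leave alone.
- tub: White tub, 84 mm across, 110 mm high, loose, origin under its centre. Leave alone.

How it is judged:
On the way, in this order (a step that is already met when the one before it is completed fails the run):
1. the release button has let the pack spring out of its catch in the charger (x of pack_mid in the frame of charger between -0.075 and -0.031 m), for 0.2 s.
2. the pack has been slid out of the charger (horizontal distance between pack_mid and charger above 0.13 m), for 0.1 s.
At the end, for the whole second after the job is handed in: The pack sits latched in the burnisher's rails, let go and at rest: pack_mid at x = -31.5 to -11 mm, y within 4 mm and z = 37 to 43.5 mm in the burnisher's frame, its length along the rails within 0.08 rad. The ejector drives an unlatched pack back out of this range (x of pack_mid in the frame of burnisher between -0.0315 and -0.011 m and y of pack_mid in the frame of burnisher between -0.004 and 0.004 m and z of pack_mid in the frame of burnisher between 0.037 and 0.0435 m and angle between the x axis of pack_mid and the x axis of burnisher, either way round below 0.08 rad and linear speed of pack below 0.02 m/s); the robot touches nothing.
It fails at once if the pack is wrenched or jammed in the charger with more than 90 N (contact force between pack and charger above 90 N).
It fails at once if the pack is rammed against the burnisher's end stop with more than 25 N (contact force between pack and burnisher_seat_c0 above 25 N).
It fails at once if the pack is jammed in the burnisher's rails with more than 90 N (contact force between pack and burnisher above 90 N).
It fails at once if the glue bottle, the hammer or the tub is moved by more than 30 mm (distance of any of glue, hammer, tub from where it was at the start of the episode above 0.03 m).
It also fails if it takes over 72 s, if anything falls off the work surface, if the arm or the gripper's body presses on something with over 40 N, if the wrist force passes 120 N, or if a joint passes its speed limit or range.

## Working session

There is one attempt and no reset: what is moved stays moved. The work goes in short steps, Python scripts to look and compute and a tool call to move; the robot and the scene stay as the last step left them, time stands still between calls to the robot, and variables do not carry over. Pictures are saved under pics/ and viewed, about 8 in all and at most 12, crops included, and the job is handed in when it is done.

Besides the shell and the picture viewer there is one more tool, called after "Emit:" as name(argument=value, ...) on one line, values as JSON. carry_out: Moves the arm, as the interface text tells. Its arguments: {"type":"object","properties":{"targets":{"type":"array","items":{"type":"array","items":{"type":"number"}}}},"required":["targets"]}

```bash
ls; mkdir -p pics; python3 - <<'E'
from bench import robot
import cv2,json,numpy as np
o=robot.get_obs()
print({k:np.round(v,3).tolist() for k,v in o.items()})
for n in("scene","top"):
    s=robot.snapshot(n); cv2.imwrite(f"pics/{n}0.png",s["image"][:,:,::-1])
    print(n,np.round(s["camera_matrix"],2).tolist(),np.round(s["pose"],4).tolist(),[k for k in s])
E
```

```text
pics
{'time': 0.0, 'joint_positions': [1.066, 0.088, 1.372, 0.0, 1.684, -0.103], 'qvel': [0.001, -0.001, -0.001, 0.002, 0.003, 0.001], 'joint_torque': [-0.0, -34.019, -30.243, 0.072, 0.033, -0.0], 'tool_pos': [0.215, 0.506, 0.204], 'ee_rot': [-1.677, 1.569, -2.079], 'wrist_force': [0.729, -0.638, -0.631], 'wrist_torque': [-0.054, 0.01, 0.038], 'width': 0.094}
scene [[486.66, 0.0, 252.5], [0.0, 486.66, 195.44], [0.0, 0.0, 1.0]] [[0.2598, -0.7104, 0.6541, 1.566], [0.9655, 0.1804, -0.1876, -0.2108], [0.0153, 0.6803, 0.7328, 1.1719], [0.0, 0.0, 0.0, 1.0]] ['image', 'camera_matrix', 'pose']
top [[363.8, 0.0, 259.0], [0.0, 363.8, 190.9], [0.0, 0.0, 1.0]] [[-0.0017, 0.9997, -0.0239, 0.5443], [-0.9997, -0.0012, 0.0245, 0.0822], [0.0245, 0.0239, 0.9994, 0.932], [0.0, 0.0, 0.0, 1.0]] ['image', 'camera_matrix', 'pose']
```

View pics/top0.png

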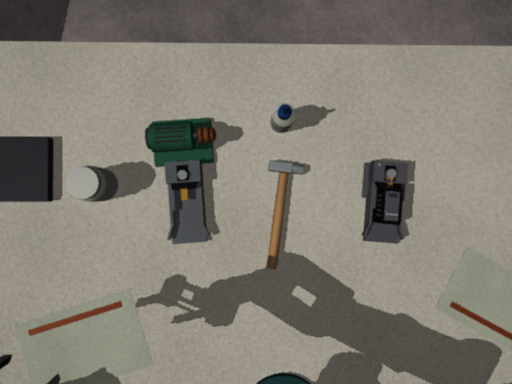

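View pics/scene0.png

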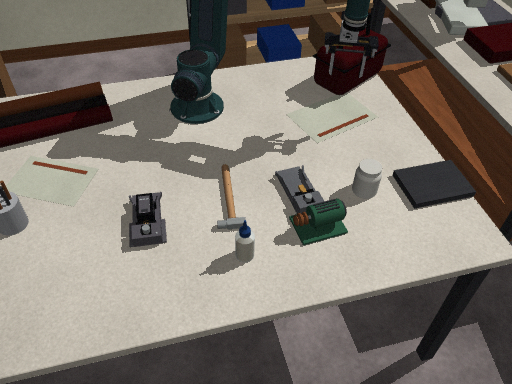

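Top view (up = +x, left = +y): the charger with the pack is at about (386,200) and the burnisher at about (187,205). The hammer (285,200) and glue (283,118) lie between them, and the tub is at (87,183). Next I'll zoom in on both docks.

```bash
cat > h.py <<'E'
import numpy as np,cv2
from bench import robot
def ray(s,u,v):
    K=s["camera_matrix"];P=s["pose"]
    d=P[:3,:3]@np.array([(u-K[0,2])/K[0,0],-(v-K[1,2])/K[1,1],-1]);return P[:3,3],d
def onz(s,u,v,z):
    o,d=ray(s,u,v);return o+d*(z-o[2])/d[2]
def proj(s,p):
    K=s["camera_matrix"];P=s["pose"];c=P[:3,:3].T@(np.asarray(p)-P[:3,3])
    return K[0,0]*c[0]/-c[2]+K[0,2], K[1,1]*-c[1]/-c[2]+K[1,2]
def tri(s1,a,s2,b):
    o1,d1=ray(s1,*a);o2,d2=ray(s2,*b)
    A=np.stack([d1,-d2],1);t=np.linalg.lstsq(A,o2-o1,rcond=None)[0]
    p,q=o1+d1*t[0],o2+d2*t[1];return (p+q)/2,np.linalg.norm(p-q)
E
python3 - <<'E'
import cv2,numpy as np
a=cv2.imread("pics/top0.png")
f=lambda x0,y0:cv2.resize(a[y0:y0+120,x0:x0+80],None,fx=5,fy=5,interpolation=cv2.INTER_CUBIC)
m=np.hstack([f(145,140),f(345,140)]);m=np.clip(m.astype(float)*1.5,0,255).astype(np.uint8)
cv2.imwrite("pics/crop1.png",m)
E
```

```text
(no output)
```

View pics/crop1.png

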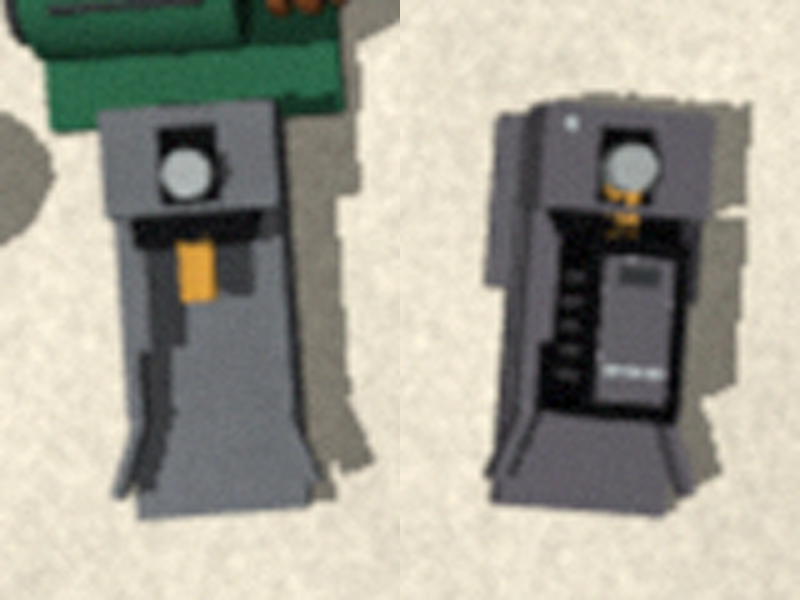

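Crop view: the burnisher button is at crop (187,173) and its mouth edge runs (137,518)–(310,505). The charger button is at crop (632,165) and its mouth edge runs (490,505)–(665,517). The charger is yawed slightly one way and the burnisher the other.

```bash
python3 - <<'E'
from h import *
s=robot.snapshot("top");c=robot.snapshot("scene")
for n,x0,b,m1,m2 in(("burn",145,(187,173),(137,518),(310,505)),("charg",345-80,(632,165),(490,505),(665,517))):
    px=lambda p:((p[0]+.5)/5-.5+x0,(p[1]+.5)/5-.5+140)
    B=onz(s,*px(b),.051);M1=onz(s,*px(m1),.014);M2=onz(s,*px(m2),.014);M=(M1+M2)/2
    a=B-M;a[2]=0;L=np.linalg.norm(a)
    e=M1-M2
    print(n,"btn",B.round(4),"mouth",M.round(4),"len",L.round(4),"yaw",np.degrees(np.arctan2(a[1],a[0])).round(2),"edge w",np.linalg.norm(e).round(4),"edge yaw",np.degrees(np.arctan2(-e[0],e[1])).round(2))
    y=np.arctan2(a[1],a[0]);u=np.array([np.cos(y),np.sin(y),0])
    print(" home",(M+u*.0935+[0,0,.026]).round(4),"scene btn px",np.round(proj(c,B),1),"scene mouth",np.round(proj(c,M),1))
    im=c["image"];q=np.array(proj(c,B)).astype(int)
    cr=im[q[1]-40:q[1]+40,q[0]-40:q[0]+40]
    cr=cv2.resize(cr,None,fx=5,fy=5,interpolation=cv2.INTER_CUBIC);print(q)
    cv2.imwrite(f"pics/s_{n}.png",np.clip(cr[:,:,::-1]*1.4,0,255).astype(np.uint8))
a=cv2.imread("pics/s_burn.png");b=cv2.imread("pics/s_charg.png");cv2.imwrite("pics/crop2.png",np.hstack([a,b]))
E
```

```text
burn btn [0.6058 0.2464 0.051 ] mouth [0.4386 0.2344 0.014 ] len 0.1676 yaw 4.08 edge w 0.0865 edge yaw 4.04
 home [0.5319 0.2411 0.04  ] scene btn px [307.9 194.8] scene mouth [287.3 168.2]
[307 194]
charg btn [ 0.6098 -0.2627  0.051 ] mouth [ 0.4367 -0.2475  0.014 ] len 0.1738 yaw -5.03 edge w 0.0897 edge yaw -4.14
 home [ 0.5298 -0.2557  0.04  ] scene btn px [145.6 226.8] scene mouth [145.8 193. ]
[145 226]
```

View pics/crop2.png

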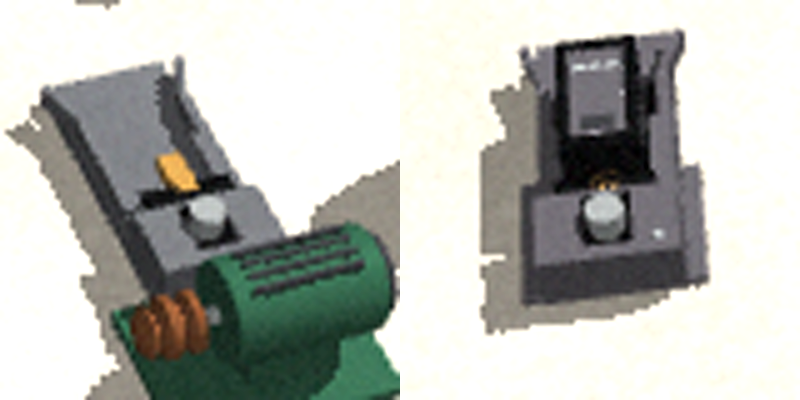

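The scene view agrees: the charger button is seen at about (145.8,228) against a predicted (145.6,226.8), and the burnisher button at about (308.5,196) against (308,195). I'll write a helper that turns a goal pose into tool-axis shifts.

```bash
cat >> h.py <<'E'
from scipy.spatial.transform import Rotation as Rn
def go(p,yaw_deg,off=(0,0,0)):
    """turn and tool-axis shift (cm) to bring TCP to p with jaw axis across a dock of this yaw; off = goal shift in dock axes"""
    o=robot.get_obs();R=Rn.from_euler("xyz",o["ee_rot"]).as_matrix()
    q=np.radians(yaw_deg);D=np.array([[np.cos(q),-np.sin(q),0],[np.sin(q),np.cos(q),0],[0,0,1]])
    p=np.asarray(p)+D@np.asarray(off)
    y=D[:,1]; y=y if y@R[:,1]>0 else -y
    t=np.degrees(np.arctan2(y@R[:,2],y@R[:,1]))
    Rt=R@Rn.from_euler("x",t,degrees=True).as_matrix()
    print("t",round(float(o["time"]),2),"tcp",o["tool_pos"].round(4) if hasattr(o["tool_pos"],"round") else o["tool_pos"],"w",round(float(o["width"]),4),"F dock",(D.T@np.array(o["wrist_force"])).round(2),"M",np.round(o["wrist_torque"],2))
    print(" turn",round(t,2)," shift now-axes",(R.T@(p-o["tool_pos"])*100).round(2)," shift after turn",(Rt.T@(p-o["tool_pos"])*100).round(2))
    print(" axes now\n",R.round(3))
    print(" tcp-p in dock axes (mm)",(D.T@(np.array(o["tool_pos"])-p)*1000).round(1))
E
python3 - <<'E'
from h import *
go([.6098,-.2627,.10],-4.6)
E
```

```text
t 0.2 tcp [0.2149 0.5059 0.2047] w 0.094 F dock [ 0.21 -0.66 -0.14] M [-0.01  0.03 -0.  ]
 turn -18.42  shift now-axes [ 10.54 -55.28  66.4 ]  shift after turn [ 10.54 -73.43  45.53]
 axes now
 [[-0.001  0.391  0.92 ]
 [-0.001  0.92  -0.391]
 [-1.    -0.001 -0.   ]]
 tcp-p in dock axes (mm) [-455.2  734.5  104.7]
```

Emit:
carry_out(targets=[[1,0,0,0,-6.2],[1,0,0,0,-6.2],[1,0,0,0,-6.0],[1,0,-3.4,2.1,0],[1,0,-3.4,2.1,0],[1,0,-3.4,2.1,0],[1,0,-3.4,2.1,0],[1,0,-3.4,2.1,0],[1,0,-3.4,2.1,0],[1,0,-3.4,2.1,0],[1,0,-3.4,2.1,0],[1,0,-3.4,2.1,0],[1,0,-3.4,2.1,0],[1,0,-3.4,2.1,0],[1,0,-3.4,2.1,0],[1,0,-3.4,2.1,0],[1,0,-3.4,2.1,0],[1,0,-3.4,2.1,0],[1,0,-3.4,2.1,0],[1,0,-3.4,2.1,0]])

```text
time: 2.2
tool_pos: [0.5248, -0.1003, 0.2052]
ee_rot: [1.955, 1.57, 1.874]
wrist_force: [0.3, 0.5, -0.2]
width: 0.0005
```

```bash
python3 - <<'E'
from h import *
go([.6098,-.2627,.10],-4.6)
E
```

```text
t 2.2 tcp [ 0.5248 -0.1003  0.2052] w 0.0005 F dock [ 0.24  0.55 -0.19] M [ 0.02 -0.03 -0.02]
 turn -0.04  shift now-axes [ 10.52 -15.51   9.79]  shift after turn [ 10.52 -15.51   9.78]
 axes now
 [[-0.     0.081  0.997]
 [ 0.     0.997 -0.081]
 [-1.     0.    -0.   ]]
 tcp-p in dock axes (mm) [-97.8 155.1 105.2]
```

Emit:
carry_out(targets=[[1,0,-3.1,2.0,0],[1,0,-3.1,2.0,0],[1,0,-3.1,2.0,0],[1,0,-3.1,2.0,0],[1,0,-3.1,1.8,0],[1,4,0,0,0],[1,4,0,0,0],[1,3,0,0,0],[1,2,0,0,0],[1,0,0,0,0],[1,0,0,0,0]])

```text
time: 3.3
tool_pos: [0.6095, -0.261, 0.0754]
ee_rot: [2.598, 1.57, 2.517]
wrist_force: [1.1, 0.0, 0.9]
width: 0.0005
```

```bash
python3 - <<'E'
from h import *
go([.6098,-.2627,.051],-4.6)
c=robot.snapshot("scene");t=robot.snapshot("top")
f=lambda s,x,y:cv2.resize(s["image"][y:y+80,x:x+80],None,fx=5,fy=5,interpolation=cv2.INTER_CUBIC)[:,:,::-1]
cv2.imwrite("pics/crop3.png",np.clip(np.hstack([f(c,105,186),f(t,350,140)])*1.4,0,255).astype(np.uint8))
p=robot.get_obs()["tool_pos"];print(proj(c,p),proj(t,p))
E
```

```text
t 3.3 tcp [ 0.6095 -0.261   0.0754] w 0.0005 F dock [1.12 0.1  0.91] M [0.01 0.   0.03]
 turn -0.02  shift now-axes [ 2.44 -0.17  0.04]  shift after turn [ 2.44 -0.17  0.04]
 axes now
 [[-0.001  0.081  0.997]
 [ 0.     0.997 -0.081]
 [-1.     0.    -0.001]]
 tcp-p in dock axes (mm) [-0.4  1.6 24.4]
(np.float64(144.65912533294397), np.float64(221.19506494772767)) (np.float64(394.89197681520693), np.float64(171.3616704546597))
```

View pics/crop3.png

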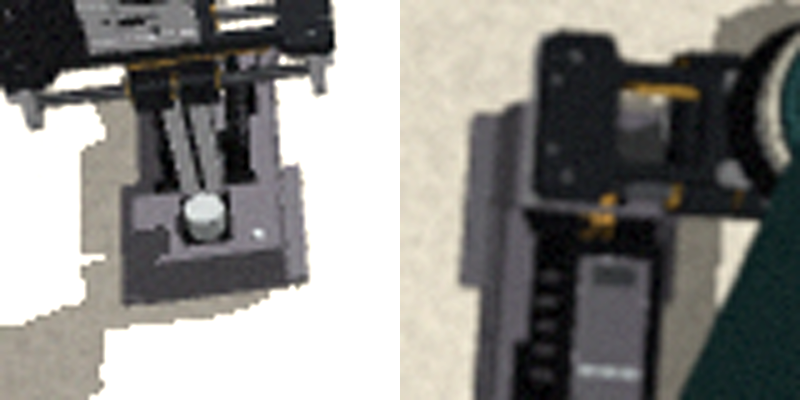

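Fingers are closed and right above the button (tip at crop (200,190), button at (205,208)). I'll descend to just above it, then press.

Emit:
carry_out(targets=[[1,1.0,-0.15,0,0],[1,1.0,0,0,0],[1,0.2,0,0,0],[1,0.2,0,0,0],[1,0.1,0,0,0],[1,0.1,0,0,0],[1,0,0,0,0]])

```text
time: 4.1
tool_pos: [0.6097, -0.2627, 0.0502]
ee_rot: [-0.362, 1.57, -0.443]
wrist_force: [-0.5, 1.0, 5.1]
width: 0.0003
```

Emit:
carry_out(targets=[[1,0.15,0,0,0],[1,0.15,0,0,0],[1,0.1,0,0,0],[1,0.1,0,0,0],[1,0.1,0,0,0],[1,0,0,0,0]])

```text
time: 4.7
tool_pos: [0.6098, -0.2627, 0.0437]
ee_rot: [-0.26, 1.57, -0.34]
wrist_force: [-0.1, 0.2, 4.4]
width: 0.0005
```

Emit:
carry_out(targets=[[1,0,0,0,0],[1,0,0,0,0],[1,0,0,0,0],[1,-1,0,0,0],[1,-3,0,0,0],[1,-4,0,0,0],[0,-3,0,0,0],[0,0,0,0,0]])

```text
time: 5.5
tool_pos: [0.6115, -0.2637, 0.1595]
ee_rot: [-0.411, 1.561, -0.491]
wrist_force: [0.2, -0.5, 0.4]
width: 0.0131
```

```bash
python3 - <<'E'
from h import *
go([.5298,-.2557,.10],-4.6,(-.027,0,0))
c=robot.snapshot("scene");t=robot.snapshot("top")
f=lambda s,x,y:cv2.resize(s["image"][y:y+90,x:x+80],None,fx=5,fy=5,interpolation=cv2.INTER_CUBIC)[:,:,::-1]
cv2.imwrite("pics/crop4.png",np.clip(np.hstack([f(c,105,160),f(t,345,165)])*1.5,0,255).astype(np.uint8))
E
```

```text
t 5.5 tcp [ 0.6115 -0.2637  0.1595] w 0.0131 F dock [ 0.2  -0.51  0.4 ] M [ 0.03 -0.03 -0.04]
 turn -0.02  shift now-axes [  5.86   0.16 -10.96]  shift after turn [  5.86   0.16 -10.96]
 axes now
 [[ 0.008  0.081  0.997]
 [-0.004  0.997 -0.081]
 [-1.    -0.004  0.009]]
 tcp-p in dock axes (mm) [109.1  -1.4  59.5]
```

View pics/crop4.png

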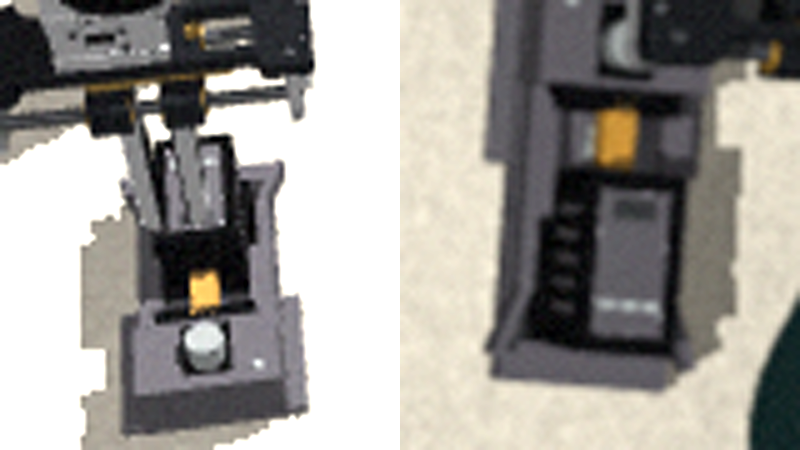

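The pack has sprung out: the white bar moved about 11.6 px (~28 mm) towards -x, and the orange catch is now visible at (617,137). The pack's top panel is centred at crop (629,264), i.e. full-image (390.4,217.4).

```bash
python3 - <<'E'
from h import *
t=robot.snapshot("top")
P=onz(t,390.4,217.4,.066);print(P)
D=Rn.from_euler("z",-4.6,degrees=True).as_matrix()
print("panel rel home est (dock mm)",(D.T@(P-[.5298,-.2557,.066])*1000).round(1))
tl,tr,bl,br=[onz(t,345+(x-400+.5)/5-.5,165+(y+.5)/5-.5,.066) for x,y in((597,185),(670,190),(590,337),(660,345))]
for a,b in((bl,tl),(br,tr)):print("yaw",np.degrees(np.arctan2(*(b-a)[[1,0]])).round(2),np.linalg.norm(b-a))
for a,b in((tr,tl),(br,bl)):print("yaw",np.degrees(np.arctan2(-(b-a)[0],(b-a)[1])).round(2),np.linalg.norm(b-a))
go([.5298,-.2557,.12],-4.6,(-.028,0,0))
E
```

```text
[ 0.50100382 -0.25429119  0.066     ]
panel rel home est (dock mm) [-28.8  -0.9   0. ]
yaw -3.23 0.0728976263104206
yaw -4.36 0.07448793214094342
yaw -3.99 0.03544915936645696
yaw -6.68 0.03404780725118822
t 5.65 tcp [ 0.6086 -0.2621  0.1516] w 0.0251 F dock [ 0.52  0.33 -0.14] M [ 0.06  0.04 -0.03]
 turn -0.02  shift now-axes [  3.19  -0.   -10.7 ]  shift after turn [  3.19   0.   -10.7 ]
 axes now
 [[-0.003  0.081  0.997]
 [ 0.002  0.997 -0.081]
 [-1.     0.001 -0.003]]
 tcp-p in dock axes (mm) [ 1.07e+02 -1.00e-01  3.16e+01]
```

Emit:
carry_out(targets=[[0,0,0,-2.7,0],[0,0,0,-2.7,0],[0,0,0,-2.7,0],[0,0,0,-2.6,0],[0,0,0,0,0],[0,0,0,0,0],[0,0,0,0,0],[0,0,0,0,0],[0,1.5,0,0,0],[0,1.5,0,0,0],[0,0,0,0,0],[0,0,0,0,0]])

```text
time: 6.85
tool_pos: [0.5022, -0.2535, 0.1219]
ee_rot: [2.632, 1.568, 2.552]
wrist_force: [0.2, -0.0, 0.4]
width: 0.0942
```

```bash
python3 - <<'E'
from h import *
go([.5298,-.2557,.035],-4.6,(-.028,-.0005,0))
E
```

```text
t 6.85 tcp [ 0.5022 -0.2535  0.1219] w 0.0942 F dock [ 0.24 -0.01  0.4 ] M [ 0.09 -0.03 -0.05]
 turn -0.02  shift now-axes [ 8.69 -0.06 -0.01]  shift after turn [ 8.69 -0.06 -0.01]
 axes now
 [[-0.002  0.08   0.997]
 [ 0.002  0.997 -0.08 ]
 [-1.     0.001 -0.002]]
 tcp-p in dock axes (mm) [ 0.3  0.5 86.9]
```

Emit:
carry_out(targets=[[0,2,-0.05,0,0],[0,2,0,0,0],[0,2,0,0,0],[0,1.4,0,0,0],[0,0.9,0,0,0],[0,0.4,0,0,0],[0,0,0,0,0],[0,0,0,0,0],[0.3,0,0,0,0],[0.3,0,0,0,0],[0.3,0,0,0,0],[0.35,0,0,0,0],[0.4,0,0,0,0],[0.42,0,0,0,0],[0.42,0,0,0,0]])

```text
time: 8.35
tool_pos: [0.5027, -0.2544, 0.0364]
ee_rot: [1.74, 1.571, 1.659]
wrist_force: [-0.0, 0.6, 0.7]
width: 0.0546
```

```bash
python3 - <<'E'
from h import *
go([.5298,-.2557,.035],-4.6,(-.028,-.0005,0))
E
```

```text
t 8.35 tcp [ 0.5027 -0.2544  0.0364] w 0.0546 F dock [-0.05  0.62  0.69] M [ 0.02 -0.02 -0.02]
 turn -0.02  shift now-axes [ 0.14  0.04 -0.09]  shift after turn [ 0.14  0.04 -0.09]
 axes now
 [[-0.     0.081  0.997]
 [ 0.     0.997 -0.081]
 [-1.     0.    -0.   ]]
 tcp-p in dock axes (mm) [ 0.9 -0.4  1.4]
```

Opening is 54.6 mm with no contact, so the fingers straddle the pack. Now I'll close slowly and watch the force.

Emit:
carry_out(targets=[[0.46,0,0,0,0],[0.48,0,0,0,0],[0.5,0,0,0,0],[0.6,0,0,0,0],[1,0,0,0,0],[1,0,0,0,0],[1,0,0,0,0]])

```text
time: 9.05
tool_pos: [0.5027, -0.2545, 0.0364]
ee_rot: [-3.014, 1.571, -3.095]
wrist_force: [0.4, -1.0, -0.0]
width: 0.048
```

```bash
python3 - <<'E'
from h import *
go([.5298,-.2557,.035],-4.6,(-.028,-.0005,0))
E
```

```text
t 9.05 tcp [ 0.5027 -0.2545  0.0364] w 0.048 F dock [ 0.53 -0.99 -0.05] M [-0.18 -0.01 -0.03]
 turn -0.02  shift now-axes [ 0.14  0.04 -0.09]  shift after turn [ 0.14  0.04 -0.09]
 axes now
 [[-0.     0.081  0.997]
 [-0.     0.997 -0.081]
 [-1.    -0.    -0.   ]]
 tcp-p in dock axes (mm) [ 0.9 -0.4  1.4]
```

Emit:
carry_out(targets=[[1,0,0,-0.3,0],[1,0,0,-0.6,0],[1,0,0,-0.8,0],[1,0,0,-0.8,0],[1,0,0,-0.5,0],[1,0,0,0,0]])

```text
time: 9.65
tool_pos: [0.4718, -0.2518, 0.0364]
ee_rot: [2.759, 1.57, 2.677]
wrist_force: [-0.2, -0.7, -1.3]
width: 0.0481
```

```bash
python3 - <<'E'
from h import *
go([.5298,-.2557,.035],-4.6,(-.028,-.0005,0))
E
```

```text
t 9.65 tcp [ 0.4718 -0.2518  0.0364] w 0.0481 F dock [-0.15 -0.72 -1.33] M [-0.    0.07 -0.02]
 turn -0.06  shift now-axes [0.14 0.03 3.02]  shift after turn [0.14 0.03 3.02]
 axes now
 [[-0.001  0.081  0.997]
 [ 0.     0.997 -0.081]
 [-1.     0.    -0.001]]
 tcp-p in dock axes (mm) [-30.2  -0.3   1.4]
```

Emit:
carry_out(targets=[[1,0,0,-1.0,0],[1,0,0,-1.5,0],[1,0,0,-1.5,0],[1,0,0,-1.5,0],[1,0,0,-1.5,0],[1,0,0,-1.5,0],[1,0,0,-1.0,0],[1,0,0,0,0],[1,0,0,0,0],[1,-1,0,0,0],[1,-3,0,0,0],[1,-4,0,0,0],[1,-2,0,0,0],[1,0,0,0,0]])

```text
time: 11.05
tool_pos: [0.3809, -0.2462, 0.1412]
ee_rot: [-0.6, 1.561, -0.68]
wrist_force: [0.3, 0.3, -1.5]
width: 0.0479
```

```bash
python3 - <<'E'
from h import *
go([.4386,.2344,.136],4.05,(-.01,0,0))
E
```

```text
t 11.05 tcp [ 0.3809 -0.2462  0.1412] w 0.0479 F dock [ 0.29  0.24 -1.46] M [-0.05 -0.06  0.01]
 turn -8.64  shift now-axes [ 0.27 48.22  0.92]  shift after turn [ 0.27 47.54  8.15]
 axes now
 [[ 0.007  0.08   0.997]
 [-0.006  0.997 -0.08 ]
 [-1.    -0.005  0.008]]
 tcp-p in dock axes (mm) [ -81.5 -475.3    5.2]
```

Emit:
carry_out(targets=[[1,0,0,0,-4.3],[1,0,0,0,-4.3],[1,0,1.5,0,0],[1,0,3,0,0],[1,0,3.5,0.5,0],[1,0,3.5,0.5,0],[1,0,3.5,0.5,0],[1,0,3.5,0.5,0],[1,0,3.5,0.5,0],[1,0,3.5,0.5,0],[1,0,3.5,0.5,0],[1,0,3.5,0.5,0],[1,0,3.5,0.5,0],[1,0,3.5,0.5,0],[1,0,3.5,0.5,0],[1,0,3,0,0],[1,0,1.5,0,0],[1,0,0,0,0],[1,0,0,0,0]])

```text
time: 12.95
tool_pos: [0.399, 0.2333, 0.1356]
ee_rot: [-2.614, 1.569, -2.544]
wrist_force: [-0.3, 0.3, -3.0]
width: 0.0477
```

```bash
python3 - <<'E'
from h import *
go([.4386,.2344,.075],4.05,(-.015,0,0))
E
```

```text
t 12.95 tcp [0.399  0.2333 0.1356] w 0.0477 F dock [-0.24  0.28 -2.96] M [-0.01 -0.02  0.05]
 turn -0.05  shift now-axes [ 6.05 -0.16  2.47]  shift after turn [ 6.05 -0.16  2.47]
 axes now
 [[-0.002 -0.07   0.998]
 [-0.001  0.998  0.07 ]
 [-1.    -0.001 -0.002]]
 tcp-p in dock axes (mm) [-24.6   1.7  60.6]
```

Emit:
carry_out(targets=[[1,2,-0.15,1,0],[1,2,0,1,0],[1,2,0,0.5,0],[1,1.2,0,0,0],[1,0,0,0,0],[1,0,0,0,0],[1,0,0,0,0]])

```text
time: 13.65
tool_pos: [0.4258, 0.2337, 0.0658]
ee_rot: [0.342, 1.568, 0.412]
wrist_force: [0.1, 0.2, -1.9]
width: 0.0476
```

```bash
python3 - <<'E'
from h import *
go([.4386,.2344,.037],4.05,(-.005,0,0))
c=robot.snapshot("scene");t=robot.snapshot("top")
f=lambda s,x,y:cv2.resize(s["image"][y:y+100,x:x+80],None,fx=5,fy=5,interpolation=cv2.INTER_CUBIC)[:,:,::-1]
cv2.imwrite("pics/crop5.png",np.clip(np.hstack([f(c,255,125),f(t,145,160)])*1.5,0,255).astype(np.uint8))
E
```

```text
t 13.65 tcp [0.4258 0.2337 0.0658] w 0.0476 F dock [ 0.15  0.18 -1.92] M [ 0.04 -0.01 -0.01]
 turn -0.09  shift now-axes [ 2.88 -0.02  0.78]  shift after turn [ 2.88 -0.03  0.78]
 axes now
 [[ 0.002 -0.069  0.998]
 [ 0.001  0.998  0.069]
 [-1.     0.001  0.002]]
 tcp-p in dock axes (mm) [-7.8  0.2 28.8]
```

View pics/crop5.png

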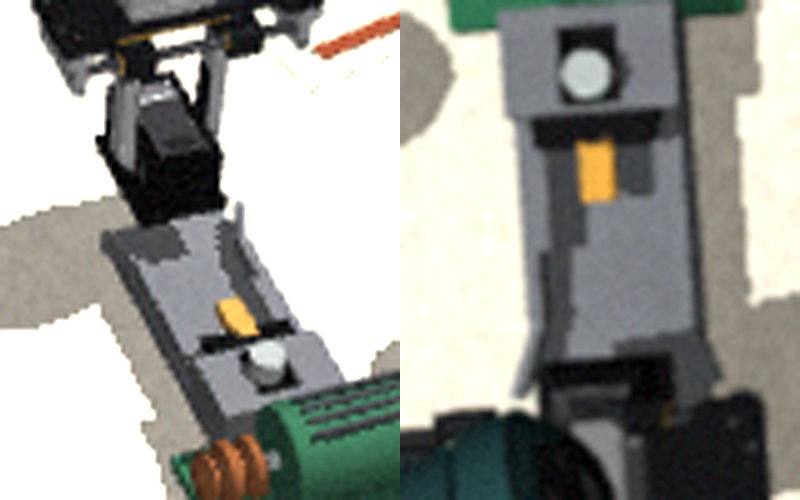

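The pack is held level and in line with the burnisher. In the top crop its nose foot edge spans about (545–672, 362) and the orange catch is at (598,170). I'll check the lateral alignment numerically.

```bash
python3 - <<'E'
from h import *
t=robot.snapshot("top")
D=Rn.from_euler("z",4.05,degrees=True).as_matrix();M=np.array([.4386,.2344,.014])
px=lambda x,y:(145+(x-400+.5)/5-.5,160+(y+.5)/5-.5)
for n,p,z in(("btn",px(587,73),.051),("latch",px(598,170),.016),("noseL",px(545,362),.051),("noseR",px(672,358),.051),("noseMid",px(608,360),.051)):
    print(n,(D.T@(onz(t,*p,z)-M)*1000).round(1))
E
```

```text
btn [1.677e+02 1.000e-01 3.700e+01]
latch [121.6   4.3   2. ]
noseL [30.3 29.5 37. ]
noseR [ 27.7 -31.3  37. ]
noseMid [29.  -0.6 37. ]
```

Emit:
carry_out(targets=[[1,0.5,0,0.4,0],[1,0.7,0,0.3,0],[1,0.6,0,0,0],[1,0.4,0,0,0],[1,0.2,0,0,0],[1,0.1,0,0,0],[1,0,0,0,0],[1,0,0,0,0]])

```text
time: 14.6
tool_pos: [0.4323, 0.2341, 0.0397]
ee_rot: [0.432, 1.57, 0.502]
wrist_force: [0.2, 0.1, -2.4]
width: 0.0475
```

```bash
python3 - <<'E'
from h import *
go([.4386,.2344,.0368],4.05,(-.005,0,0))
E
```

```text
t 14.6 tcp [0.4323 0.2341 0.0397] w 0.0475 F dock [ 0.16  0.07 -2.35] M [ 0.03  0.02 -0.02]
 turn -0.07  shift now-axes [ 0.29 -0.02  0.13]  shift after turn [ 0.29 -0.02  0.13]
 axes now
 [[ 0.001 -0.069  0.998]
 [ 0.     0.998  0.069]
 [-1.     0.     0.001]]
 tcp-p in dock axes (mm) [-1.3  0.2  2.9]
```

Emit:
carry_out(targets=[[1,0.1,0,0,0],[1,0.1,0,0,0],[1,0.05,0,0,0],[1,0,0,0,0],[1,0,0,0,0]])

```text
time: 15.1
tool_pos: [0.4321, 0.2341, 0.037]
ee_rot: [1.921, 1.571, 1.991]
wrist_force: [-0.2, 0.5, -2.7]
width: 0.0476
```

```bash
python3 - <<'E'
from h import *
go([.4386,.2344,.0368],4.05,(-.005,0,0))
E
```

```text
t 15.1 tcp [0.4321 0.2341 0.037 ] w 0.0476 F dock [-0.19  0.47 -2.73] M [ 0.05 -0.07  0.02]
 turn -0.07  shift now-axes [ 0.02 -0.01  0.15]  shift after turn [ 0.02 -0.01  0.15]
 axes now
 [[-0.    -0.069  0.998]
 [ 0.     0.998  0.069]
 [-1.     0.    -0.   ]]
 tcp-p in dock axes (mm) [-1.5  0.1  0.2]
```

Emit:
carry_out(targets=[[1,0,0,0.3,0],[1,0,0,0.4,0],[1,0,0,0.4,0],[1,0,0,0.4,0],[1,0,0,0.3,0],[1,0,0,0,0]])

```text
time: 15.7
tool_pos: [0.4506, 0.2353, 0.037]
ee_rot: [0.396, 1.57, 0.465]
wrist_force: [0.2, -0.8, -2.3]
width: 0.0478
```

```bash
python3 - <<'E'
from h import *
go([.4386,.2344,.0368],4.05,(-.005,0,0))
E
```

```text
t 15.7 tcp [0.4506 0.2353 0.037 ] w 0.0478 F dock [ 0.1  -0.77 -2.35] M [ 0.03 -0.02 -0.01]
 turn -0.09  shift now-axes [ 0.02 -0.01 -1.7 ]  shift after turn [ 0.02 -0.01 -1.7 ]
 axes now
 [[ 0.    -0.069  0.998]
 [ 0.     0.998  0.069]
 [-1.     0.     0.   ]]
 tcp-p in dock axes (mm) [17.   0.1  0.2]
```

Emit:
carry_out(targets=[[1,0,0,0.3,0],[1,0,0,0.4,0],[1,0,0,0.5,0],[1,0,0,0.5,0],[1,0,0,0.3,0],[1,0,0,0,0]])

```text
time: 16.3
tool_pos: [0.4706, 0.2367, 0.037]
ee_rot: [0.312, 1.571, 0.381]
wrist_force: [0.1, -0.8, -2.7]
width: 0.0477
```

```bash
python3 - <<'E'
from h import *
go([.4386,.2344,.0368],4.05,(-.005,0,0))
E
```

```text
t 16.3 tcp [0.4706 0.2367 0.037 ] w 0.0477 F dock [ 0.   -0.79 -2.7 ] M [ 0.03  0.01 -0.04]
 turn -0.09  shift now-axes [ 0.02 -0.01 -3.7 ]  shift after turn [ 0.02 -0.   -3.7 ]
 axes now
 [[ 0.    -0.069  0.998]
 [ 0.     0.998  0.069]
 [-1.     0.     0.   ]]
 tcp-p in dock axes (mm) [37.   0.   0.2]
```

Emit:
carry_out(targets=[[1,0,0,0.3,0],[1,0,0,0.4,0],[1,0,0,0.4,0],[1,0,0,0.4,0],[1,0,0,0.3,0],[1,0,0,0,0]])

```text
time: 16.9
tool_pos: [0.4885, 0.2379, 0.037]
ee_rot: [0.348, 1.57, 0.417]
wrist_force: [-1.0, 0.4, -2.5]
width: 0.0481
```

```bash
python3 - <<'E'
from h import *
go([.4386,.2344,.0368],4.05,(-.005,0,0))
E
```

```text
t 16.9 tcp [0.4885 0.2379 0.037 ] w 0.0481 F dock [-1.    0.47 -2.54] M [ 0.03 -0.03  0.  ]
 turn -0.08  shift now-axes [ 0.02 -0.01 -5.5 ]  shift after turn [ 0.02 -0.   -5.5 ]
 axes now
 [[ 0.    -0.069  0.998]
 [ 0.     0.998  0.069]
 [-1.     0.     0.   ]]
 tcp-p in dock axes (mm) [55.   0.   0.2]
```

Emit:
carry_out(targets=[[1,0,0,0.3,0],[1,0,0,0.3,0],[1,0,0,0.3,0],[1,0,0,0.3,0],[1,0,0,0,0]])

```text
time: 17.4
tool_pos: [0.5004, 0.2388, 0.037]
ee_rot: [0.293, 1.57, 0.362]
wrist_force: [-0.0, 0.2, -2.8]
width: 0.0477
```

Emit:
carry_out(targets=[[1,0,0,0.3,0],[1,0,0,0.3,0],[1,0,0,0,0]])

```text
time: 17.7
tool_pos: [0.5044, 0.2391, 0.0366]
ee_rot: [-3.081, 1.567, -3.011]
wrist_force: [-4.2, -0.5, -0.2]
width: 0.0476
```

Emit:
carry_out(targets=[[1,0,0,0.3,0],[1,0,0,0.3,0],[1,0,0,0,0]])

```text
time: 18.0
tool_pos: [0.51, 0.2395, 0.0366]
ee_rot: [-3.083, 1.566, -3.013]
wrist_force: [-6.3, -0.3, 0.8]
width: 0.0477
```

Emit:
carry_out(targets=[[1,0,0,0.2,0],[1,0,0,0.2,0],[1,0,0,0.2,0],[1,0,0,0,0]])

```text
time: 18.4
tool_pos: [0.5153, 0.2398, 0.0367]
ee_rot: [-3.072, 1.565, -3.002]
wrist_force: [-7.4, -0.6, 2.1]
width: 0.0478
```

Emit:
carry_out(targets=[[1,0,0,0.2,0],[1,0,0,0.2,0],[1,0,0,0,0]])

```text
time: 18.7
tool_pos: [0.5196, 0.2402, 0.0366]
ee_rot: [-3.074, 1.566, -3.004]
wrist_force: [-6.8, 0.0, 1.1]
width: 0.0476
```

Emit:
carry_out(targets=[[1,0,0,0.15,0],[1,0,0,0.15,0],[1,0,0,0,0]])

```text
time: 19.0
tool_pos: [0.5226, 0.2404, 0.0366]
ee_rot: [-3.083, 1.566, -3.013]
wrist_force: [-6.2, -0.3, 0.2]
width: 0.0477
```

Ejector force is steady at 6–7 N. The catch should come around x≈0.525–0.529, so I'll use 1 mm steps.

Emit:
carry_out(targets=[[1,0,0,0.1,0],[1,0,0,0,0]])

```text
time: 19.2
tool_pos: [0.5235, 0.2404, 0.0366]
ee_rot: [-3.078, 1.565, -3.008]
wrist_force: [-6.6, -0.9, 1.5]
width: 0.0481
```

Emit:
carry_out(targets=[[1,0,0,0.1,0],[1,0,0,0,0]])

```text
time: 19.4
tool_pos: [0.5244, 0.2405, 0.0367]
ee_rot: [-3.083, 1.565, -3.013]
wrist_force: [-7.7, -0.8, 1.7]
width: 0.0483
```

Emit:
carry_out(targets=[[1,0,0,0.1,0],[1,0,0,0,0]])

```text
time: 19.6
tool_pos: [0.5254, 0.2406, 0.0367]
ee_rot: [-3.08, 1.565, -3.01]
wrist_force: [-7.9, -0.9, 2.2]
width: 0.0479
```

Emit:
carry_out(targets=[[1,0,0,0.1,0],[1,0,0,0,0]])

```text
time: 19.8
tool_pos: [0.5263, 0.2407, 0.0367]
ee_rot: [-3.082, 1.565, -3.012]
wrist_force: [-7.0, -0.8, 1.9]
width: 0.0475
```

Emit:
carry_out(targets=[[1,0,0,0.1,0],[1,0,0,0,0]])

```text
time: 20.0
tool_pos: [0.5273, 0.2407, 0.0367]
ee_rot: [-3.073, 1.565, -3.003]
wrist_force: [-8.1, -1.2, 1.6]
width: 0.0476
```

Emit:
carry_out(targets=[[1,0,0,0.1,0],[1,0,0,0,0]])

```text
time: 20.2
tool_pos: [0.5283, 0.2408, 0.0366]
ee_rot: [-3.081, 1.565, -3.011]
wrist_force: [-7.8, -0.7, 2.0]
width: 0.048
```

Emit:
carry_out(targets=[[1,0,0,0.1,0],[1,0,0,0,0]])

```text
time: 20.4
tool_pos: [0.5292, 0.2409, 0.0366]
ee_rot: [-3.083, 1.565, -3.013]
wrist_force: [-7.4, -0.9, 0.9]
width: 0.0477
```

Emit:
carry_out(targets=[[1,0,0,0.1,0],[1,0,0,0,0]])

```text
time: 20.6
tool_pos: [0.5293, 0.2409, 0.0367]
ee_rot: [-3.075, 1.563, -3.005]
wrist_force: [-11.2, -1.6, 3.5]
width: 0.0479
```

Emit:
carry_out(targets=[[1,0,0,0.1,0],[1,0,0,0,0]])

```text
time: 20.8
tool_pos: [0.5293, 0.2409, 0.0368]
ee_rot: [-3.074, 1.561, -3.003]
wrist_force: [-12.8, -1.5, 5.7]
width: 0.0477
```

Emit:
carry_out(targets=[[1,0,0,0.05,0],[1,0,0,0,0]])

```text
time: 21.0
tool_pos: [0.5293, 0.2409, 0.0368]
ee_rot: [-3.068, 1.56, -2.998]
wrist_force: [-14.2, -1.9, 5.2]
width: 0.0476
```

Emit:
carry_out(targets=[[1,0,0,0.05,0],[1,0,0,0,0]])

```text
time: 21.2
tool_pos: [0.5293, 0.2408, 0.0368]
ee_rot: [-3.066, 1.559, -2.995]
wrist_force: [-15.3, -1.7, 6.9]
width: 0.0477
```

Emit:
carry_out(targets=[[1,0,0,-0.2,0],[1,0,0,-0.2,0],[1,0,0,0,0]])

```text
time: 21.5
tool_pos: [0.5283, 0.2408, 0.0366]
ee_rot: [-3.073, 1.566, -3.003]
wrist_force: [-8.2, -1.2, 1.9]
width: 0.0481
```

Emit:
carry_out(targets=[[1,0,0,-0.2,0],[1,0,0,0,0]])

```text
time: 21.7
tool_pos: [0.5277, 0.2407, 0.0365]
ee_rot: [-3.083, 1.569, -3.013]
wrist_force: [-4.9, 0.0, -1.7]
width: 0.0473
```

Emit:
carry_out(targets=[[1,0,0,-0.2,0],[1,0,0,0,0]])

```text
time: 21.9
tool_pos: [0.5275, 0.2407, 0.0365]
ee_rot: [0.166, 1.569, 0.236]
wrist_force: [0.5, -0.1, -6.3]
width: 0.048
```

Emit:
carry_out(targets=[[1,0,0,-0.15,0],[1,0,0,0,0]])

```text
time: 22.1
tool_pos: [0.5273, 0.2407, 0.0369]
ee_rot: [0.096, 1.566, 0.165]
wrist_force: [5.1, 1.2, -9.5]
width: 0.0478
```

The catch is holding: the pull reverses to +5 N with no movement, 1.6–2 mm behind the stop. I'll relax the force, open, and lift off.

Emit:
carry_out(targets=[[1,0,0,0.2,0],[1,0,0,0,0],[0.4,0,0,0,0],[0.35,0,0,0,0],[0.3,0,0,0,0],[0.1,0,0,0,0],[0,0,0,0,0],[0,0,0,0,0],[0,0,0,0,0]])

```text
time: 23.0
tool_pos: [0.5273, 0.2407, 0.037]
ee_rot: [1.614, 1.571, 1.683]
wrist_force: [-1.0, 0.1, 0.1]
width: 0.0925
```

Emit:
carry_out(targets=[[0,0,0,0,0],[0,0,0,0,0],[0,-0.5,0,0,0],[0,-1,0,0,0],[0,-2,0,0,0],[0,-3,0,0,0],[0,-4,0,0,0],[0,-4,0,0,0],[0,0,0,-4,0],[0,0,0,-5,0],[0,0,0,-5,0],[0,0,0,-4,0],[0,0,0,0,0],[0,0,0,0,0]])

```text
time: 24.4
tool_pos: [0.348, 0.2284, 0.1834]
ee_rot: [0.309, 1.567, 0.379]
wrist_force: [0.3, 0.7, 1.4]
width: 0.0939
```

```bash
python3 - <<'E'
from h import *
go([.4386,.2344,.0368],4.05)
c=robot.snapshot("scene");t=robot.snapshot("top")
f=lambda s,x,y:cv2.resize(s["image"][y:y+100,x:x+80],None,fx=5,fy=5,interpolation=cv2.INTER_CUBIC)[:,:,::-1]
cv2.imwrite("pics/crop6.png",np.clip(np.hstack([f(c,255,125),f(t,145,150)])*1.5,0,255).astype(np.uint8))
a=cv2.imread("pics/top0.png").astype(int);b=t["image"][:,:,::-1].astype(int)
for n,(x,y,w,h) in dict(hammer=(260,155,50,115),glue=(268,100,30,35),tub=(62,162,45,40)).items():
    d=np.abs(a-b).max(2)[y:y+h,x:x+w];print(n,"changed px",int((d>40).sum()))
E
```

```text
t 24.4 tcp [0.348  0.2284 0.1834] w 0.0939 F dock [0.39 0.65 1.42] M [ 0.06 -0.01 -0.01]
 turn -0.03  shift now-axes [14.69 -0.05  9.03]  shift after turn [14.69 -0.06  9.03]
 axes now
 [[ 0.003 -0.07   0.998]
 [ 0.001  0.998  0.07 ]
 [-1.     0.001  0.003]]
 tcp-p in dock axes (mm) [-90.8   0.4 146.6]
hammer changed px 884
glue changed px 0
tub changed px 0
```

View pics/crop6.png

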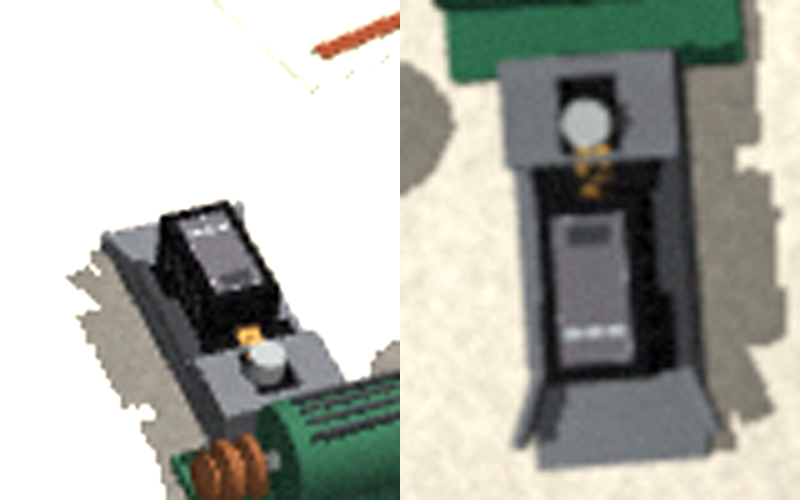

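The pack sits in the burnisher, touching the catch, with its panel centred at crop (592,288) and the gripper clear. The changed hammer pixels are probably the arm's shadow; I'll check with a colour mask, measure the seated position, and hand in if both are fine.

```bash
python3 - <<'E'
from h import *
t=robot.snapshot("top")
D=Rn.from_euler("z",4.05,degrees=True).as_matrix();M=np.array([.4386,.2344,.014])
P=onz(t,145+192.5/5-.5,150+288.5/5-.5,.066)
print("pack in burnisher frame mm",(D.T@(P-M)*1000+[-115,0,0]).round(1))
a=cv2.imread("pics/top0.png");b=np.ascontiguousarray(t["image"][:,:,::-1])
for im in(a,b):
    h=cv2.cvtColor(im,cv2.COLOR_BGR2HSV)[150:275,255:315]
    m=(h[...,0]>5)&(h[...,0]<20)&(h[...,1]>110)
    y,x=np.nonzero(m);print("hammer handle",len(x),x.mean()+255,y.mean()+150,y.min()+150,y.max()+150)
E
```

```text
pack in burnisher frame mm [-26.8   0.3  52. ]
hammer handle 836 277.19976076555025 220.77392344497608 173 268
hammer handle 829 277.18455971049457 220.89867310012062 173 268
```

```bash
python3 - <<'E'
from bench import robot
print(robot.close_job())
E
```

```text
the job is handed in; nothing more can be done
None
```

The battery pack is now latched in the burnisher and let go, and the job is handed in at about 24.5 s of the 72 s allowed. No verdict was reported.

- **Release and removal:** Pressing the charger button made the pack spring out about 28 mm. I gripped it at 48 mm and slid it out with less than 1.5 N on the wrist.
- **Insertion:** The pack went into the burnisher rails against a steady ejector force of 6–8 N. I felt the end stop and pushed to a peak of about 15 N in all.
- **Catch check:** I pulled back gently before letting go. The force reversed to +5 N and the pack stayed put about 2 mm short of the stop, so the catch was holding.
- **Final position:** After release, the camera put the pack at x ≈ -26.8 mm and y ≈ 0.3 mm in the burnisher's frame, inside the judged range. The height (40 mm) was assumed from the dock rather than measured. The gripper was clear.
- **Other objects:** The glue bottle and tub pixels did not change. Pixels did change around the hammer, but a colour mask put its handle within 0.2 px of its starting position, so I took the change for the arm's shadow.

One early reading disagreed: the burnisher's orange catch measured about 4 mm off the axis I had estimated. I put that down to the catch sitting higher than I assumed. The low side forces and the final y suggest the axis was right.

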